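# Set the length stop of a sawing jig by feel

## Robot

A 7-joint arm with a two-finger parallel gripper is mounted at the origin on a cart in front of the work surface, level with it; the furniture and walls round the work are solid. World frame = base frame: x ahead of the robot, y to its left, z up, the work surface at z = 0. Lengths are in mm, angles in rad, forces in N, time in s.
With the tool pointing down it reaches from about 400 to 900 mm from the base axis. Payload 5.5 kg.
Tool frame: the origin (TCP) lies between the finger pads; the fingertips stand arm.tip_extent ahead of it and the grasp point (between the pads) lies 11 mm behind it (arm.tip_extent is the distance from the TCP to the fingertips, in mm); z points along the fingers, y is the line along which they close (so a half turn about z gives the same grasp; the last joint's range is limited). The gripper opens to 92 mm and grips with 3 to 60 N. Pads are 19 mm wide; open, the fingers measure 130 mm over their backs; the gripper's body (75 mm by 190 mm) begins 47 mm behind the grasp point.
Start: joints at [1.57, 0.501, -0.427, 1.55, 0.221, 1.138, -0.21], TCP at [169.522, -627.505, 234.729] pointing down, gripper open.
Joint ranges: [-2.88, 2.88], [-0.31, 2.03], [-1.54, 1.56], [0.2, 2.42], [-1.41, 4.55], [0.19, 2.02], [-2.57, 2.57]. Speed limits (rad/s): [2.57, 2.57, 3.14, 3.14, 3.14, 3.14, 3.14].

## Interface

Orientations are given as a unit quaternion [w, x, y, z].
In Python, from bench import arm, imaging, job_done, finder gives the robot as it stands.
- The arm moves only by the shell command python3 -m creep 'ROWS' [FORCE]. ROWS is JSON, a list of rows, each a list of 3 entries, a list of its own where there are three numbers: the finger opening in m, from 0 to 0.0918, then the shift along the tool's x, y, z in m, then the turn, a rotation vector about the tool's x, y, z in degrees. A call has 1 to 12 rows; each row is the pose to reach, as a shift and turn from the pose commanded when the call began, along the tool's axes at that moment; what a row does not reach only later rows make up. A row lasts 1/10 s, in which the tool goes at most 50 mm and 8.59 degrees, less where a joint would pass 70% of its speed; a pose out of reach is approached as far as the arm can. A call with a gripper value outside its range is refused whole. The fingers move at their own pace and stop on an object; FORCE is the grip in N (left out, the last holds). Time passes only in rows, so rows that repeat a pose let the fingers close. It gives the time, the measured TCP pose, the force, the opening and the grip force at its end, in the units of the state.
- arm.get_state(): the state, without advancing time (a new reading comes with each control period).
- imaging.camera(name): name is "scene" or "top" or "wrist"; returns a dict with "img" (480x640x3 uint8, red, green, blue), "z_map" (480x640 float32, mm along the optical axis (not along the pixel's ray), 0 where there is no reading), "mtx" (3x3 intrinsics, pixels), "eye" and "orientation" of the camera in the world; the wrist camera has in their place "hand_eye" (4x4, takes a point from camera to tool coordinates, whose origin is the TCP and whose axes are the flange's). Camera axes: x right, y up, looking along -z (the intrinsics and any distortion apply to the point x, -y, -z); pixel columns grow to the right and rows downward; lengths in mm; the calibration is good to about 2 mm. A picture is of the moment at which its call begins: read the wrist's pose just before it.
- job_done(): hands the job in; it is judged then, once.
Trained networks look in the newest picture that a camera, given by its name, has taken for a name from the list of things; names that differ only in an ending like _2 or _b are one class to them, and where a whole thing is asked for, a point or a joint stands for the part that bears it (a point fixed in the world has none). Each returns a list of dicts, best first, with "conf" (0 to 1); they miss things now and then, are a little off and sometimes report something else, mostly with a low value. They report only what shows in the picture. A call takes as long as a camera call.
- finder.silhouettes(thing, camera): "pixels" (480x640 bool, what is visible of it).
- finder.spot_point(thing, camera): "location" ([x, y, z] in mm, in world coordinates, good to about 4 mm: a listed point, or the origin of a listed thing).
The state is a dict: "time": time; "qpos": joint angles; "qd": joint speeds; "joint_torque": joint torques, N m; "ee_pos": TCP position; "eef_rot": TCP orientation; "wrist_force": force on the tool from outside, world axes, zero at the start; "torque": the same for the moment, N m; "gripper_width": finger opening in mm; "grasp_force": force on a finger pad.
Only numpy, scipy, OpenCV 4.12 (cv2) and the standard library are available. Lean on these libraries where they do the work, as an engineer would, in place of code of your own. Each camera call takes 0.05 s, during which the arm holds its last target. There are 200 camera calls.

## Task

Set the sawing jig for the next batch: draw the length stop out from under the low shelf, where only its tail shows, and put its tail under the jig's dust cover so that its tongue rides on the steel rail hidden there. Slide it along the rail until the tongue drops into the one notch, and leave the stop there, square across the jig and lying flat on its base. Do not shift the jar, the tins, the bottle or the cup that stand about.

Things in the scene. Friction and masses are not known exactly. Their poses are not given: they have to be found in the camera images.
- length_stop: The length stop (0.2 kg): a straight aluminium arm 175 mm long, 20 wide, 12 thick with a dark wooden grip at one end and a steel tongue under the other (its tail). x runs along it from grip to tail, z up; all stop_ points share these axes. Origin under the arm's middle, level with the undersides of tongue and hook, on which it lies level on the bench; the arm is then 8 to 20 mm high.
- stop_grip (a point): Centre of the stop's wooden grip, a block 52 mm long (x), 24 wide, 36 tall, held across its width. On the bench it spans heights 10 to 46 mm, this point at 28. The arm's end is 36 mm behind it, with a hook 7 mm long that reaches 8 mm below the arm. At the start the grip is under the low shelf; once the tail is under the jig's cover, it is the only part free to hold.
- stop_tail (a point): A point in the middle of the arm's thickness, 28 mm before the tail's end (111 mm from stop_grip along x; 14 mm above the bench). At the start 55 to 75 mm of the tail stand out from under the shelf: the arm can be pinched here across its 20 mm width, and drawn out over the bench.
- stop_tongue (a point): Centre of the underside of the stop's tongue, which is 18 mm along the arm, 14 mm wide, reaches 8 mm below the arm and ends flush with the tail (9 mm beyond this point). 130 mm from stop_grip along x, 28 mm below it.
- saw_jig: The sawing jig, fixed: a plywood base 18 mm thick (x -107 to 84 mm, y -142 to 142) with a wooden fence on its far part (x 0 to 84) that rises 47 mm above the bench. x points to the fence, y along it, z up; origin on the bench under the middle of the fence's front face. In its middle (y -75 to 75) the fence is hollow under an aluminium dust cover (top 50 mm above the bench).
- jig_mouth (a point): Middle of the lower edge of the mouth under the dust cover, on the base's top face, 18 mm above the bench; axes as saw_jig, x straight in. The mouth is 150 mm wide and 25 mm high (29 inside) and 72 mm deep. With the tongue on the rail in there, stop_tongue is at z = 0 and the arm 8 mm above the base; dropped in the notch, stop_tongue is at z = -8 mm and the arm lies flat on the base.
- jig_rail (a point): Middle of the steel rail under the cover, 50 mm in from jig_mouth, its top flush with the base (this height), 28 mm wide (x 36 to 64 mm from the mouth), as long as the mouth. One notch crosses it along x, 20 mm wide, 12 deep, at y -35 to 35 mm; its place changes daily and cannot be seen. stop_tongue 43 to 53 mm in from the mouth is right; the hook then hangs before the base's front edge.
- jar_shelf: Low wooden shelf, fixed: board 120 mm deep (x), 200 wide (y), top 66 mm and underside 54 mm above the bench, on two side panels 12 mm thick (inner faces at y -84 and 84 mm), open at front and back. Origin on the bench under its centre; -x is the front, where the stop's tail stands out.
- wax_tin_c (a point): Bystander: flat round green tin with a metal lid, 68 mm across, 30 high, on the shelf; its centre, z up.
- powder_tin_c (a point): Bystander: round red tin, 52 mm across, 42 high, on the shelf; its centre, z up.
- stain_jar_c (a point): Bystander: brown jar with black cap, 56 mm across, 82 high; its centre, z up.
- glue_bottle_c (a point): Bystander: white squeeze bottle with a long nozzle, 40 mm across, 152 high; its centre, z up.
- steel_cup_c (a point): Bystander: grey steel cup, 69 mm across, 66 high; its centre, z up.
- carved_branch: Fixed carving between shelf and jig. Its wooden rest is up to 90 mm high (x 0.33 to 0.69, y -0.17 to 0.16 m in the room, x ahead, y left). From it a golden branch 100 mm thick climbs to the back right; its middle passes (0.45, -0.06) at height 0.13, (0.52, -0.165) at 0.27, (0.625, -0.335) at 0.48 m. Cross on the robot's side of it (x under 0.45), 0.35 m or more up.

How it is judged (in metres and radians):
On the way:
1. the stop's tongue is under the cover and rides on the rail beside the notch or just above it (x of stop_tongue in the frame of jig_mouth between 0.036 and 0.064 m and z of stop_tongue in the frame of jig_mouth between -0.003 and 0.012 m and y of stop_tongue in the frame of jig_mouth between -0.07 and 0.07 m), for 0.2 s.
At the end, for the whole second after the job is handed in: The stop rests, let go, with its tongue under the cover (38 to 60 mm in) and at least 5 mm down in the notch, flat on the base (tilt under 0.05 rad, grip centre under 23.5 mm above it), square to the fence within 0.09 rad; jar, bottle, cup and tins within 20 mm of their starts (x of stop_tongue in the frame of jig_mouth between 0.038 and 0.06 m and y of stop_tongue in the frame of jig_mouth between -0.045 and 0.045 m and z of stop_tongue in the frame of jig_mouth below -0.005 m and z of stop_grip in the frame of jig_mouth below 0.0235 m and angle between the x axis of stop_grip and the x axis of jig_mouth, either way round below 0.09 rad and angle between stop_grip's own z axis and vertical below 0.05 rad and linear speed of length_stop below 0.02 m/s and distance of each of stain_jar_c, glue_bottle_c, steel_cup_c, wax_tin_c, powder_tin_c from where it was at the start of the episode below 0.02 m); the robot touches nothing.
It fails at once if a bystander (jar, bottle, cup or tin) is shifted by more than 30 mm or knocked over (distance of any of stain_jar_c, glue_bottle_c, steel_cup_c, wax_tin_c, powder_tin_c from where it was at the start of the episode above 0.03 m or angle between any of stain_jar_c, glue_bottle_c, steel_cup_c, wax_tin_c, powder_tin_c's own z axis and vertical above 0.5 rad).
It also fails if it takes over 72 s, if anything falls off the work surface, if the arm or the gripper's body presses on something with over 40 N, if the wrist force passes 120 N, or if a joint passes its speed limit or range.

## Working session

There is one attempt and no reset: what is moved stays moved. The work goes in short steps, Python scripts to look and compute and a shell command to move; the robot and the scene stay as the last step left them, time stands still between calls to the robot, and variables do not carry over. Pictures are saved under pics/ and viewed, at most 10 in all, crops included, and the job is handed in when it is done.

```bash
mkdir -p pics; ls; cat > h.py <<'E'
import numpy as np, cv2
from bench import arm, imaging, job_done, finder
from scipy.spatial.transform import Rotation as R
np.set_printoptions(precision=3,suppress=True)
def rot(q): return R.from_quat([q[1],q[2],q[3],q[0]])
def cloud(c,st=None):
    K=c["mtx"];z=c["z_map"];v,u=np.mgrid[0:480,0:640]
    p=np.stack([(u-K[0][2])/K[0][0]*z,-(v-K[1][2])/K[1][1]*z,-z],-1)
    if "hand_eye" in c:
        H=np.array(c["hand_eye"]);p=p@H[:3,:3].T+H[:3,3]
        return p@rot(st["eef_rot"]).as_matrix().T+np.array(st["ee_pos"])
    o=c["orientation"];o=np.array(o)
    M=o if o.shape==(3,3) else rot(o).as_matrix()
    return p@M.T+np.array(c["eye"])
def save(c,n): cv2.imwrite("pics/"+n,cv2.cvtColor(c["img"],cv2.COLOR_RGB2BGR))
E
python3 - <<'E'
from h import *
s=arm.get_state();print(s,arm.tip_extent);print(rot(s["eef_rot"]).as_matrix())
for n in ["scene","top"]:
    c=imaging.camera(n);save(c,n+"0.png");print(n,c["eye"])
    np.savez(n+"0.npz",p=cloud(c),img=c["img"])
    for t in ["stop_tail","stop_grip","stop_tongue","length_stop","saw_jig","jig_mouth","jig_rail","jar_shelf","wax_tin_c","powder_tin_c","stain_jar_c","glue_bottle_c","steel_cup_c"]:
        print(t,[(np.round(d["location"]),round(d["conf"],2)) for d in finder.spot_point(t,n)[:2]])
a=cv2.imread("pics/scene0.png");b=cv2.imread("pics/top0.png")
cv2.imwrite("pics/both0.png",cv2.resize(np.vstack([a,b]),(450,675))[:,:] if 0 else cv2.resize(np.hstack([a,b]),(800,300)))
E
```

```text
pics
{'time': 0.0, 'qpos': array([ 1.57 ,  0.502, -0.427,  1.551,  0.221,  1.138, -0.21 ]), 'qd': array([-0.   ,  0.002, -0.001,  0.001,  0.   , -0.   ,  0.   ]), 'joint_torque': array([ -0.   , -56.658,  -5.816, -27.911,  -0.068,   0.031,   0.   ]), 'ee_pos': array([ 169.247, -626.859,  233.651]), 'eef_rot': array([-0.001,  0.991,  0.132, -0.   ]), 'wrist_force': array([-0.205,  0.719, -0.23 ]), 'torque': array([-0.044, -0.034,  0.009]), 'grasp_force': 0.0, 'gripper_width': 91.48919442483404} 8.0
[[ 0.965  0.261 -0.   ]
 [ 0.261 -0.965  0.002]
 [ 0.    -0.002 -1.   ]]
scene [-398.878  556.448  670.626]
stop_tail []
stop_grip []
stop_tongue []
length_stop []
saw_jig [(array([458., 276.,  -0.]), 0.58)]
jig_mouth [(array([456., 274.,  20.]), 0.84)]
jig_rail [(array([456., 328.,  15.]), 0.91), (array([458., 276.,   2.]), 0.37)]
jar_shelf []
wax_tin_c []
powder_tin_c [(array([ 603., -456.,   88.]), 0.71)]
stain_jar_c [(array([ 604., -456.,   87.]), 0.4), (array([456., 326.,  16.]), 0.19)]
glue_bottle_c [(array([ 585., -251.,   74.]), 0.67)]
steel_cup_c [(array([ 393., -214.,   35.]), 0.88)]
top [ 210.953  -89.963 1166.423]
stop_tail []
stop_grip []
stop_tongue [(array([ 460., -428.,    1.]), 0.56)]
length_stop []
saw_jig [(array([460., 277.,  -0.]), 0.98)]
jig_mouth [(array([458., 277.,  19.]), 0.55)]
jig_rail [(array([455., 326.,  20.]), 0.83), (array([459., 274.,  -3.]), 0.67)]
jar_shelf [(array([ 556., -487.,   -1.]), 0.62)]
wax_tin_c [(array([ 536., -546.,   82.]), 0.76), (array([ 605., -458.,   84.]), 0.69)]
powder_tin_c [(array([ 604., -455.,   85.]), 0.98)]
stain_jar_c [(array([ 284., -286.,   42.]), 0.6)]
glue_bottle_c [(array([ 578., -247.,   77.]), 0.52)]
steel_cup_c [(array([453., 325.,  23.]), 0.4)]
```

View pics/top0.png

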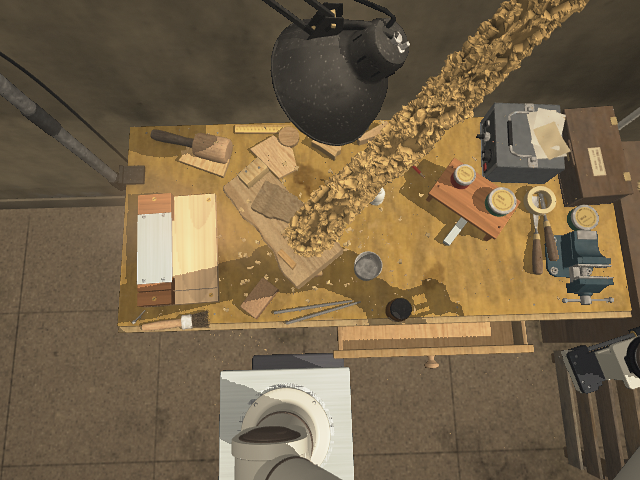

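View pics/scene0.png

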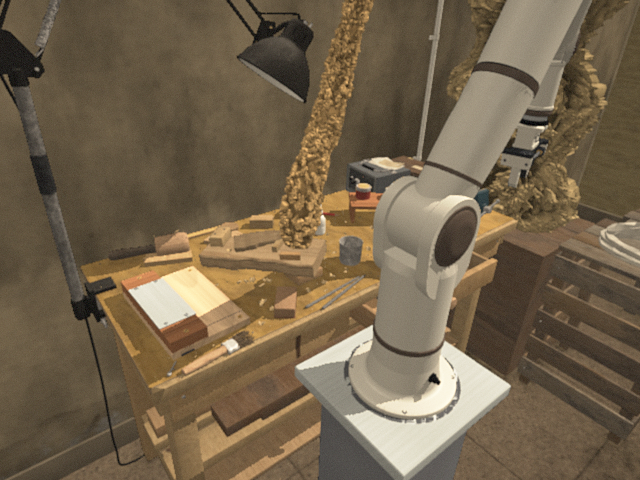

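The top view shows the jig on the left (white cover about (155,248), mouth opening to the right, fence towards +y). The shelf with two tins is at about (470,200), and the stop's tail shows at (455,232). The jar is at (399,309), the cup at (368,265) and the bottle at (378,195). Next I'll measure the stop, jig and shelf from depth.

```bash
python3 - <<'E'
from h import *
d=np.load("top0.npz");p=d["p"];im=d["img"]
def box(m,n):
    q=p[m][:,:2].astype(np.float32); r=cv2.minAreaRect(q); print(n,m.sum(),"med",np.median(p[m],0),r, cv2.boxPoints(r).round().tolist())
v,u=np.mgrid[0:480,0:640]
w=(u>435)&(u<475)&(v>212)&(v<250)
box(w&(p[...,2]>13)&(p[...,2]<30),"stop")
w=(u>425)&(u<515)&(v>155)&(v<242)
box(w&(p[...,2]>58)&(p[...,2]<74),"shelf")
w=(u>120)&(u<230)&(v>180)&(v<310)
box(w&(p[...,2]>40)&(p[...,2]<58),"fence")
box(w&(p[...,2]>10)&(p[...,2]<27),"base")
for n,b in dict(jar=(385,415,295,322),cup=(350,385,248,282),bottle=(365,392,180,208)).items():
    w=(u>b[0])&(u<b[1])&(v>b[2])&(v<b[3])&(p[...,2]>40); print(n,w.sum(),p[w].min(0),p[w].max(0))
# lamp height
for r in [(280,380,50,140)]:
    q=p[r[2]:r[3],r[0]:r[1]].reshape(-1,3); q=q[q[:,2]>200]; print("lamp",q.min(0),q.max(0))
q=p[(p[...,2]>150)&(u>100)&(u<230)&(v>100)]; print("left tall",q.min(0) if len(q) else 0)
E
```

```text
stop 243 med [ 482.123 -446.847   20.075] ((482.74554443359375, -447.2564697265625), (20.23495101928711, 80.29178619384766), 49.4150276184082) [[446.0, -429.0], [507.0, -481.0], [520.0, -466.0], [459.0, -413.0]]
shelf 2717 med [ 555.075 -484.28    66.248] ((577.05029296875, -504.6064758300781), (199.619873046875, 173.13990783691406), 51.84696578979492) [[447.0, -530.0], [583.0, -637.0], [707.0, -480.0], [571.0, -373.0]]
fence 3916 med [451.4   314.728  48.878] ((467.94036865234375, 242.83404541015625), (301.4026184082031, 236.19215393066406), 3.0462393760681152) [[311.0, 353.0], [324.0, 117.0], [625.0, 133.0], [612.0, 369.0]]
base 4863 med [455.575 223.852  17.934] ((474.81500244140625, 276.57470703125), (384.00592041015625, 240.28814697265625), 8.981149673461914) [[266.0, 365.0], [304.0, 128.0], [683.0, 188.0], [646.0, 425.0]]
jar 465 [ 210.953 -307.688   40.777] [ 311.226  -89.963 1166.423]
cup 172 [ 210.953 -248.006   40.188] [ 427.352  -89.963 1166.423]
bottle 403 [ 210.953 -266.176   40.515] [ 588.556  -89.963 1166.423]
lamp [ 210.953 -214.939  329.572] [ 649.969  -39.1   1166.423]
left tall [ 210.953  -89.963 1166.423]
```

```bash
python3 -m creep '[[0.09,[0.12,-0.04,-0.02],[0,0,-30]],[0.09,[0.24,-0.08,0],[0,0,-60]],[0.09,[0.333,-0.117,0.034],[0,0,-95]],[0.09,[0.333,-0.117,0.034],[0,0,-95]],[0.09,[0.333,-0.117,0.034],[0,0,-95]],[0.09,[0.333,-0.117,0.034],[0,0,-95]],[0.09,[0.333,-0.117,0.034],[0,0,-95]],[0.09,[0.333,-0.117,0.034],[0,0,-95]],[0.09,[0.333,-0.117,0.034],[0,0,-95]],[0.09,[0.333,-0.117,0.034],[0,0,-95]],[0.09,[0.333,-0.117,0.034],[0,0,-95]],[0.09,[0.333,-0.117,0.034],[0,0,-95]]]' 30
python3 -m creep '[[0.09,[0,0,0],[0,0,-29.5]],[0.09,[0,0,0],[0,0,-29.5]],[0.09,[0,0,0],[0,0,-29.5]],[0.09,[0,0,0],[0,0,-29.5]],[0.09,[0,0,0],[0,0,-29.5]],[0.09,[0,0,0],[0,0,-29.5]]]'
cat > look.py <<'E'
from h import *
import sys
n=sys.argv[1]
s=arm.get_state();print("q",s["qpos"],"ee",s["ee_pos"]);print(rot(s["eef_rot"]).as_matrix())
c=imaging.camera("wrist");save(c,n+".png");p=cloud(c,s);np.savez(n+".npz",p=p,img=c["img"])
for t in sys.argv[2:]:
    for d in finder.silhouettes(t,"wrist")[:1]:
        m=d["pixels"];q=p[m];r=cv2.minAreaRect(q[:,:2].astype(np.float32)); print(t,"sil",d["conf"],m.sum(),np.median(q,0),r,cv2.boxPoints(r).round().tolist(),"px",np.argwhere(m).mean(0)[::-1])
    for d in finder.spot_point(t,"wrist")[:2]: print(t,np.array(d["location"]),round(d["conf"],2))
E
python3 look.py w1 length_stop stop_tail stop_tongue jar_shelf stain_jar_c steel_cup_c
```

```text
time: 2.6
ee_pos: [460.4, -427.8, 200.5]
eef_rot: [-0.0, 0.572, 0.82, 0.0]
wrist_force: [-0.3, 0.7, 0.2]
gripper_width: 90.0
grasp_force: 0.0
time: 3.2
ee_pos: [460.4, -427.8, 200.7]
eef_rot: [0.0, 0.347, 0.938, 0.0]
wrist_force: [-0.3, 0.6, -0.7]
gripper_width: 89.8
grasp_force: 0.0
q [ 1.362  0.651 -0.954  1.629  0.568  1.163  1.133] ee [ 460.389 -427.834  200.709]
[[-0.759  0.651  0.   ]
 [ 0.651  0.759  0.   ]
 [ 0.     0.    -1.   ]]
length_stop sil 0.82 1934 [ 478.155 -444.639   20.278] ((462.3602294921875, -430.93603515625), (22.926250457763672, 141.06192016601562), 49.75185012817383) [[401.0, -394.0], [509.0, -485.0], [524.0, -468.0], [416.0, -377.0]] px [315.858 245.756]
length_stop [ 518.  -479.4   -1.7] 0.74
length_stop [ 472.2 -441.7   13.5] 0.26
stop_tail sil 0.75 1879 [ 478.58  -444.554   20.314] ((460.1064453125, -428.9212341308594), (19.922422409057617, 135.01596069335938), 49.79624557495117) [[402.0, -393.0], [505.0, -480.0], [518.0, -465.0], [415.0, -378.0]] px [316.117 246.175]
stop_tail [ 471.8 -440.3   14.5] 0.78
stop_tongue sil 0.55 1910 [ 478.144 -444.088   20.291] ((460.29541015625, -428.2462158203125), (22.31906509399414, 134.44024658203125), 48.946434020996094) [[402.0, -393.0], [504.0, -481.0], [518.0, -464.0], [417.0, -376.0]] px [316.113 245.339]
stop_tongue [ 458.5 -429.5   -2.4] 0.79
jar_shelf sil 0.69 7989 [ 533.038 -480.161   66.247] ((484.99261474609375, -465.70086669921875), (228.58399963378906, 210.28558349609375), 61.6649284362793) [[338.0, -516.0], [523.0, -616.0], [632.0, -415.0], [447.0, -315.0]] px [324.684 330.58 ]
stain_jar_c [ 582.4 -245.6   78.4] 0.6
steel_cup_c sil 0.65 1297 [ 409.04  -238.991   32.716] ((399.21160888671875, -285.8950500488281), (194.3312225341797, 37.1764030456543), 85.10189819335938) [[372.0, -381.0], [409.0, -384.0], [426.0, -191.0], [389.0, -187.0]] px [464.407   9.331]
```

```bash
python3 - <<'E'
from h import *
d=np.load("w1.npz");p=d["p"];q=p.reshape(-1,3)
c0=np.array([472,-440]);u=np.array([.759,-.651]);n=np.array([.651,.759])
a=(q[:,:2]-c0)@u;b=(q[:,:2]-c0)@n
m=(abs(b)<18)&(a>-45)&(a<60)&(q[:,2]>15)&(q[:,2]<26)
print("along",np.percentile(a[m],[1,99]),"across",np.percentile(b[m],[1,50,99]));k=np.polyfit(a[m],b[m],1);print("slope deg",np.degrees(np.arctan(k[0])),k)
m=(abs(b)<80)&(a>0)&(a<150)&(q[:,2]>60)&(q[:,2]<72)
for lo in range(-80,80,20):
    s=m&(b>lo)&(b<lo+20);print(lo,np.percentile(a[s],[1]) if s.sum() else 0)
cv2.imwrite("pics/w1b.png",cv2.imread("pics/w1.png"))
E
```

```text
along [-28.502  49.977] across [-8.777  0.672 10.645]
slope deg -0.23820476513775768 [-0.004  0.835]
-80 [38.887]
-60 [37.929]
-40 [37.199]
-20 [36.265]
0 [35.483]
20 [34.556]
40 [33.644]
60 [32.883]
```

View pics/w1.png

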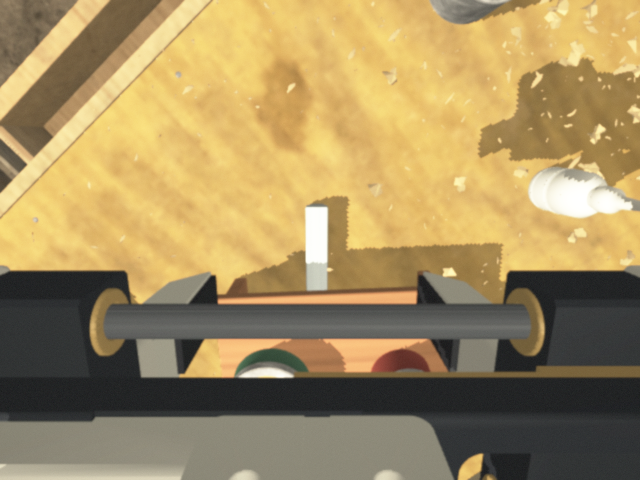

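The tail end shows at about (316,207) and the shelf's front edge at row 290. That leaves 64 mm of the tail out, which is enough to grasp 18 mm from its end without reaching the shelf.

```bash
python3 -m creep '[[0.06,[-0.007,-0.001,0.04],[0,0,0]],[0.06,[-0.007,-0.001,0.08],[0,0,0]],[0.06,[-0.007,-0.001,0.12],[0,0,0]],[0.06,[-0.007,-0.001,0.15],[0,0,0]],[0.05,[-0.007,-0.001,0.17],[0,0,0]],[0.05,[-0.007,-0.001,0.184],[0,0,0]],[0.05,[-0.007,-0.001,0.19],[0,0,0]],[0.0,[-0.007,-0.001,0.19],[0,0,0]],[0.0,[-0.007,-0.001,0.19],[0,0,0]],[0.0,[-0.007,-0.001,0.19],[0,0,0]],[0.0,[-0.007,-0.001,0.19],[0,0,0]],[0.0,[-0.007,-0.001,0.19],[0,0,0]]]' 20
```

```text
time: 5.05
ee_pos: [465.7, -433.5, 11.8]
eef_rot: [0.001, 0.345, 0.939, -0.0]
wrist_force: [0.0, 0.3, 3.2]
gripper_width: 19.6
grasp_force: 20.0
```

```bash
python3 -m creep '[[0.0,[0.01,0,0],[0,0,0]],[0.0,[0.025,0,0],[0,0,0]],[0.0,[0.04,0,0],[0,0,0]],[0.0,[0.055,0,0],[0,0,0]],[0.0,[0.07,0,0],[0,0,0]],[0.0,[0.085,0,0],[0,0,0]],[0.0,[0.1,0,0],[0,0,0]],[0.0,[0.11,0,0],[0,0,0]],[0.0,[0.11,0,0],[0,0,0]],[0.05,[0.11,0,0],[0,0,0]],[0.05,[0.11,0,0],[0,0,0]],[0.06,[0.11,0,-0.03],[0,0,0]]]' && python3 -m creep '[[0.09,[-0.02,0,-0.05],[0,0,0]],[0.09,[-0.06,0,-0.1],[0,0,0]],[0.09,[-0.1,0,-0.13],[0,0,0]],[0.09,[-0.1,0,-0.13],[0,0,0]]]' && python3 look.py w2 length_stop stop_grip stop_tail
```

```text
time: 6.25
ee_pos: [378.5, -359.7, 37.9]
eef_rot: [-0.003, 0.345, 0.939, 0.002]
wrist_force: [-0.0, 0.3, 0.7]
gripper_width: 39.1
grasp_force: 0.0
time: 6.65
ee_pos: [461.1, -429.5, 174.7]
eef_rot: [0.003, 0.346, 0.938, -0.001]
wrist_force: [0.4, 0.2, -0.6]
gripper_width: 71.4
grasp_force: 0.0
q [ 1.355  0.678 -0.939  1.653  0.599  1.116  1.116] ee [ 461.124 -429.464  174.711]
[[-0.761  0.649  0.006]
 [ 0.649  0.761 -0.004]
 [-0.007  0.001 -1.   ]]
length_stop sil 0.87 5596 [ 429.403 -403.054   20.891] ((432.71759033203125, -406.77227783203125), (24.078018188476562, 175.98690795898438), 50.779396057128906) [[357.0, -360.0], [493.0, -472.0], [508.0, -453.0], [372.0, -342.0]] px [316.213 173.148]
length_stop [ 432.3 -408.    -4.5] 0.94
stop_grip sil 0.9 5870 [ 428.812 -402.835   20.845] ((431.1579284667969, -404.8575744628906), (24.542320251464844, 180.6439208984375), 50.307193756103516) [[354.0, -357.0], [493.0, -472.0], [508.0, -453.0], [369.0, -338.0]] px [316.246 172.222]
stop_grip [ 466.8 -438.1   27.4] 0.91
stop_grip [ 374.  -358.5   -2.8] 0.49
stop_tail sil 0.83 5906 [ 429.532 -403.295   20.849] ((432.7787170410156, -406.3812561035156), (25.602535247802734, 183.1328125), 48.88542938232422) [[355.0, -356.0], [493.0, -476.0], [510.0, -457.0], [372.0, -337.0]] px [316.21  173.124]
stop_tail [ 388.6 -369.1   14.3] 0.96
stop_tail [ 554.6 -485.9   -0.3] 0.49
```

```bash
python3 - <<'E'
from h import *
d=np.load("w2.npz");q=d["p"].reshape(-1,3)
c0=np.array([468.5,-439.3]);u=np.array([.760,-.650]);n=np.array([.650,.760])
a=(q[:,:2]-c0)@u;b=(q[:,:2]-c0)@n
m=(abs(b)<18)&(a>-45)&(a<45)&(q[:,2]>40)&(q[:,2]<51)
print("grip along",np.percentile(a[m],[1,99]),"across",np.percentile(b[m],[1,50,99]),np.median(q[m,2]))
m=(abs(b)<25)&(a>-150)&(a<-32)&(q[:,2]>15)&(q[:,2]<26)
k=np.polyfit(a[m],b[m],1);print("arm",np.percentile(a[m],[1,99]),k,np.degrees(np.arctan(k[0])))
E
```

```text
grip along [-23.74   25.709] across [-9.129  1.97  13.73 ] 45.97238583090899
arm [-136.047  -33.103] [0.003 2.08 ] 0.14514519463206751
```

```bash
python3 -m creep '[[0.06,[-0.013,-0.001,0.04],[0,0,0]],[0.06,[-0.013,-0.001,0.08],[0,0,0]],[0.06,[-0.013,-0.001,0.11],[0,0,0]],[0.06,[-0.013,-0.001,0.135],[0,0,0]],[0.06,[-0.013,-0.001,0.148],[0,0,0]],[0.06,[-0.013,-0.001,0.153],[0,0,0]],[0.06,[-0.013,-0.001,0.153],[0,0,0]],[0.0,[-0.013,-0.001,0.153],[0,0,0]],[0.0,[-0.013,-0.001,0.153],[0,0,0]],[0.0,[-0.013,-0.001,0.153],[0,0,0]],[0.0,[-0.013,-0.001,0.153],[0,0,0]],[0.0,[-0.013,-0.001,0.153],[0,0,0]]]' 40
```

```text
time: 8.2
ee_pos: [467.0, -435.8, 18.2]
eef_rot: [0.0, 0.345, 0.939, -0.0]
wrist_force: [1.1, 1.2, 1.7]
gripper_width: 24.7
grasp_force: 0.9
```

```bash
python3 -m creep '[[0.04,[0,0,0],[0,0,0]],[0.04,[-0.004,0,-0.004],[0,0,0]],[0.04,[-0.004,0,-0.004],[0,0,0]],[0.0,[-0.004,0,-0.004],[0,0,0]],[0.0,[-0.004,0,-0.004],[0,0,0]],[0.0,[-0.004,0,-0.004],[0,0,0]],[0.0,[-0.004,0,-0.004],[0,0,0]],[0.0,[-0.004,0,-0.004],[0,0,0]],[0.0,[-0.004,0,-0.004],[0,0,0]]]' 40
```

```text
time: 9.1
ee_pos: [469.8, -438.2, 21.6]
eef_rot: [-0.0, 0.345, 0.939, 0.0]
wrist_force: [-0.1, -0.2, -1.5]
gripper_width: 23.5
grasp_force: 40.0
```

```bash
python3 -m creep '[[0.0,[0.01,0,-0.003],[0,0,0]],[0.0,[0.025,0,-0.005],[0,0,0]],[0.0,[0.035,0,-0.03],[0,0,0]],[0.0,[0.045,0.005,-0.07],[0,0,0]],[0.0,[0.055,0.01,-0.11],[0,0,0]],[0.0,[0.065,0.015,-0.15],[0,0,0]],[0.0,[0.075,0.02,-0.19],[0,0,8]],[0.0,[0.082,0.02,-0.23],[0,0,16]],[0.0,[0.082,0.02,-0.27],[0,0,24]],[0.0,[0.082,0.02,-0.31],[0,0,32]],[0.0,[0.082,0.02,-0.36],[0,0,40]],[0.0,[0.082,0.02,-0.41],[0,0,48]]]' && python3 -m creep '[[0.0,[0,0,0],[0,0,0]],[0.0,[0,0,0],[0,0,0]]]' && python3 -c "
from h import *
s=arm.get_state();print(s['qpos'],rot(s['eef_rot']).as_matrix())"
```

```text
time: 10.3
ee_pos: [419.1, -368.8, 432.9]
eef_rot: [-0.001, 0.699, 0.715, -0.001]
wrist_force: [1.0, -0.9, -2.0]
gripper_width: 23.4
grasp_force: 40.0
time: 10.5
ee_pos: [420.2, -369.5, 432.2]
eef_rot: [0.001, 0.697, 0.717, -0.001]
wrist_force: [0.3, -0.6, -3.2]
gripper_width: 23.7
grasp_force: 40.0
[ 1.415  0.291 -0.944  1.485  0.237  1.484  0.5  ] [[-0.029  1.    -0.   ]
 [ 1.     0.029 -0.002]
 [-0.002 -0.    -1.   ]]
```

```bash
python3 -m creep '[[0.0,[0.04,-0.01,0],[0,0,0]],[0.0,[0.085,-0.02,0],[0,0,0]],[0.0,[0.13,-0.03,0],[0,0,0]],[0.0,[0.175,-0.035,0],[0,0,0]],[0.0,[0.22,-0.035,0],[0,0,0]],[0.0,[0.265,-0.035,0],[0,0,0]],[0.0,[0.31,-0.035,0],[0,0,0]],[0.0,[0.355,-0.035,0],[0,0,0]],[0.0,[0.4,-0.03,0],[0,0,0]],[0.0,[0.44,-0.02,0],[0,0,0]],[0.0,[0.47,0,0],[0,0,0]],[0.0,[0.47,0.01,0],[0,0,0]]]' && python3 -m creep '[[0.0,[0,0,0],[0,0,0]],[0.0,[0,0,0],[0,0,0]]]' && python3 look.py w3 jig_mouth saw_jig jig_rail stop_tail stop_grip
```

```text
time: 11.7
ee_pos: [415.7, 105.5, 430.0]
eef_rot: [-0.001, 0.694, 0.72, -0.001]
wrist_force: [0.0, -1.1, -2.6]
gripper_width: 23.9
grasp_force: 40.0
time: 11.9
ee_pos: [415.7, 98.9, 430.0]
eef_rot: [-0.002, 0.697, 0.717, -0.001]
wrist_force: [0.2, -0.8, -2.7]
gripper_width: 24.1
grasp_force: 40.0
q [ 1.153 -0.176 -1.256  1.757 -0.17   1.446 -0.049] ee [415.732  98.91  430.043]
[[-0.027  1.    -0.004]
 [ 1.     0.027  0.001]
 [ 0.001 -0.004 -1.   ]]
jig_mouth sil 0.71 22078 [490.417 268.498  19.624] ((456.9701232910156, 253.41531372070312), (308.92388916015625, 181.4715118408203), 0.24689196050167084) [[302.0, 343.0], [303.0, 162.0], [612.0, 163.0], [611.0, 345.0]] px [362.627  67.698]
jig_mouth [455.3 277.5  16.9] 0.62
saw_jig sil 0.91 22194 [489.884 268.066  19.625] ((458.751220703125, 256.7447509765625), (310.6344299316406, 180.3593292236328), 1.2661187648773193) [[301.0, 343.0], [305.0, 163.0], [616.0, 170.0], [612.0, 350.0]] px [362.327  67.804]
saw_jig [462.7 278.8   1.2] 0.89
jig_rail sil 0.87 21886 [490.576 268.862  19.616] ((454.974365234375, 256.14990234375), (300.196533203125, 179.34426879882812), 1.2611573934555054) [[303.0, 342.0], [307.0, 163.0], [607.0, 170.0], [603.0, 349.0]] px [362.562  67.573]
jig_rail [452.2 327.7  17. ] 0.84
jig_rail [453.3 275.8  11.9] 0.56
stop_tail sil 0.72 17748 [413.776 154.441 429.155] ((417.69390869140625, 116.16047668457031), (37.323997497558594, 200.16433715820312), 8.345717430114746) [[385.0, 212.0], [414.0, 14.0], [451.0, 20.0], [422.0, 218.0]] px [316.638 175.301]
stop_tail [411.8 204.6 424. ] 0.65
stop_grip sil 0.69 17951 [413.763 154.09  429.159] ((413.926025390625, 147.00848388671875), (23.94773292541504, 137.0205535888672), 1.5412935018539429) [[400.0, 215.0], [404.0, 78.0], [428.0, 79.0], [424.0, 216.0]] px [316.6   175.941]
stop_grip [412.5  95.3 432.3] 0.9
```

```bash
python3 - <<'E'
from h import *
s=arm.get_state()
for f in ["w3","top0"]:
    q=np.load(f+".npz")["p"].reshape(-1,3)
    # front face: lowest y of high points per x bin
    m=(q[:,2]>42)&(q[:,2]<56)&(q[:,1]>230)&(q[:,1]<400)&(q[:,0]>290)&(q[:,0]<640)
    X=[];Y=[]
    for x in range(330,580,10):
        t=m&(abs(q[:,0]-x)<5)
        if t.sum()>5: X.append(x);Y.append(np.percentile(q[t,1],3))
    k=np.polyfit(X,Y,1);print(f,"front y@456",np.polyval(k,456),"deg",np.degrees(np.arctan(k[0])),np.round(Y))
    m=(q[:,2]>13)&(q[:,2]<24)&(q[:,1]>180)&(q[:,1]<255)&(q[:,0]>250)&(q[:,0]<680)
    print(" base x",np.percentile(q[m,0],[.5,99.5]))
    m=(q[:,2]>13)&(q[:,2]<24)&(q[:,0]>350)&(q[:,0]<550)&(q[:,1]>100)&(q[:,1]<270)
    print(" base y",np.percentile(q[m,1],[.5,99.5]))
    if f=="w3":
        m=(q[:,2]>415)&(q[:,2]<440)&(q[:,1]>135)&(q[:,1]<260)&(abs(q[:,0]-413)<30)
        k=np.polyfit(q[m,1],q[m,0],1);z=np.polyfit(q[m,1],q[m,2],1);print("stop",k,"yaw off",np.degrees(np.arctan(k[0])),"pitch",np.degrees(np.arctan(z[0])),np.polyval(z,[140,230]),np.polyval(k,[98,230]),np.percentile(q[m,1],99.5))
E
```

```text
w3 front y@456 276.5994485559017 deg 2.3914139523313787 [272. 273. 273. 273. 272. 277. 275. 276. 276. 276. 277. 278. 278. 278.
 279. 280. 282. 282. 283.]
 base x [259.851 678.299]
 base y [161.464 269.356]
stop [ -0.025 417.549] yaw off -1.4169949865797429 pitch -0.0827133395701092 [428.821 428.691] [415.125 411.86 ] 214.8913737260916
top0 front y@456 275.5304391625479 deg 2.639755766068283 [273. 272. 272. 272. 273. 271. 271. 272. 272. 272. 273. 273. 275. 276.
 275. 277. 277. 277. 279. 277. 279. 279. 281. 282. 283.]
 base x [261.202 675.671]
 base y [164.354 269.313]
```

View pics/w3.png

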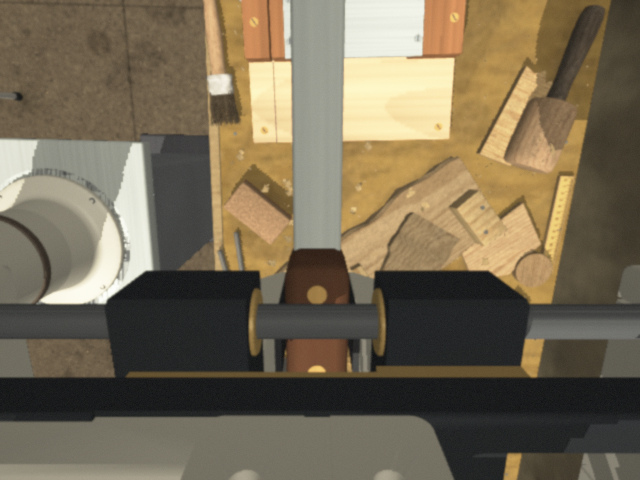

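```bash
python3 - <<'E'
from h import *
q=np.load("top0.npz")["p"].reshape(-1,3)
for y in range(30,180,15):
    r=[]
    for x in range(300,540,20):
        t=(abs(q[:,0]-x)<10)&(abs(q[:,1]-y)<7.5)&(q[:,2]<300); r.append(int(np.percentile(q[t,2],98)) if t.sum() else -1)
    print(y,r)
E
```

```text
30 [4, 29, 31, 32, 5, 3, 3, 63, 64, 62, 61, 78]
45 [28, 30, 31, 31, 30, 2, 4, 8, 62, 62, 61, 72]
60 [31, 31, 31, 31, 5, 6, 36, 4, 11, 21, 58, 59]
75 [31, 30, 31, 23, 7, 31, 3, 4, 4, 10, 53, 55]
90 [30, 32, 16, 5, 8, 29, 38, 38, 3, 5, 4, 55]
105 [30, 28, 4, 10, 5, 3, 36, 38, 3, 10, 3, 5]
120 [4, 3, 4, 2, 5, 4, 3, 4, 3, 3, 4, 3]
135 [9, 3, 4, 4, 5, 4, 2, 5, 5, 5, 3, 5]
150 [10, 4, 2, 3, 4, 3, 4, 4, 2, 6, 4, 4]
165 [3, 21, 20, 21, 21, 20, 20, 20, 20, 21, 20, 18]
```

```bash
python3 - <<'E'
from h import *
a=cv2.imread("pics/top0.png")[220:320,190:310];cv2.imwrite("pics/crop1.png",cv2.resize(a,(720,600),interpolation=cv2.INTER_NEAREST))
d=np.load("top0.npz")["p"];m=(d[...,0]>400)&(d[...,0]<450)&(d[...,1]>50)&(d[...,1]<112)&(d[...,2]>25)&(d[...,2]<60)
print(m.sum(),np.argwhere(m)[:10].tolist())
d=np.load("scene0.npz")["p"];m=(d[...,0]>400)&(d[...,0]<450)&(d[...,1]>50)&(d[...,1]<112)&(d[...,2]>20)&(d[...,2]<60);print(m.sum())
E
```

```text
61 [[252, 238], [252, 239], [252, 240], [252, 241], [253, 238], [253, 239], [253, 240], [253, 244], [253, 245], [253, 246]]
49
```

View pics/crop1.png

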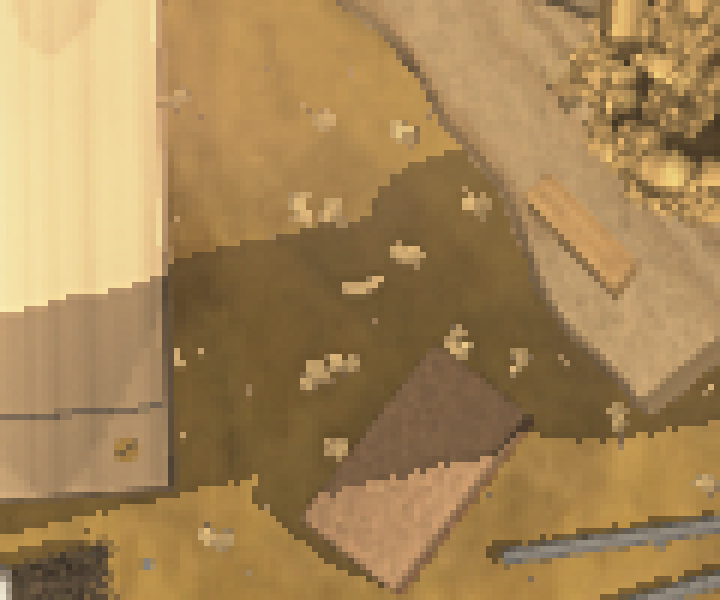

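The crop shows only loose shavings beside the jig, with the block at crop (420,470) and the rest at crop (600,250). The lane at x≈413, y>90 is clear, so I'll descend in front of the mouth.

```bash
python3 -m creep '[[0.0,[0.01,-0.001,0.04],[0,0,-1]],[0.0,[0.025,-0.001,0.085],[0,0,-1]],[0.0,[0.025,-0.001,0.13],[0,0,-1]],[0.0,[0.025,-0.001,0.175],[0,0,-1]],[0.0,[0.025,-0.001,0.22],[0,0,-1]],[0.0,[0.025,-0.001,0.26],[0,0,-1]],[0.0,[0.025,-0.001,0.29],[0,0,-1]],[0.0,[0.025,-0.001,0.31],[0,0,-1]],[0.0,[0.025,-0.001,0.31],[0,0,-1]],[0.0,[0.025,-0.001,0.31],[0,0,-1]]]' && python3 look.py w4 jig_mouth stop_tail && python3 - <<'E'
from h import *
q=np.load("w4.npz")["p"].reshape(-1,3)
m=(q[:,2]>105)&(q[:,2]<135)&(q[:,1]>150)&(q[:,1]<275)&(abs(q[:,0]-410)<30)
k=np.polyfit(q[m,1],q[m,0],1);z=np.polyfit(q[m,1],q[m,2],1);print("stop yaw off",np.degrees(np.arctan(k[0])),"pitch",np.degrees(np.arctan(z[0])),np.polyval(z,[160,250]),np.polyval(k,[123,253]),np.percentile(q[m,1],[1,99.5]))
m=(q[:,2]>13)&(q[:,2]<24)&(q[:,1]>180)&(q[:,1]<260);print("base z",np.median(q[m,2]))
m=(q[:,2]>42)&(q[:,2]<56)&(q[:,1]>230)&(q[:,1]<400);print("cover z",np.median(q[m,2]))
for x in range(330,560,20):
    t=m&(abs(q[:,0]-x)<8); print(x,np.percentile(q[t,1],2).round(1) if t.sum()>5 else None,end=" ")
E
```

```text
time: 13.45
ee_pos: [415.6, 125.5, 122.0]
eef_rot: [-0.0, 0.691, 0.723, 0.0]
wrist_force: [0.7, 0.5, -2.3]
gripper_width: 24.0
grasp_force: 40.0
q [ 0.57   0.48  -1.097  2.153  0.581  0.845 -0.843] ee [415.579 125.503 122.015]
[[-0.046  0.999 -0.001]
 [ 0.999  0.046  0.001]
 [ 0.001 -0.001 -1.   ]]
jig_mouth sil 0.71 71045 [474.183 228.19   18.353] ((461.7865295410156, 223.00669860839844), (305.8836364746094, 113.84583282470703), 1.6918247938156128) [[307.0, 275.0], [311.0, 162.0], [616.0, 171.0], [613.0, 284.0]] px [402.099  87.938]
jig_mouth [456.7 276.1  18.4] 0.84
stop_tail sil 0.73 18181 [412.503 180.819 121.14 ] ((412.42498779296875, 143.6519775390625), (50.847450256347656, 262.7372741699219), 3.159323215484619) [[380.0, 273.0], [394.0, 11.0], [445.0, 14.0], [431.0, 276.0]] px [316.656 175.563]
stop_tail [407.8 232.7 111.9] 0.56
stop yaw off -2.4538283025977923 pitch -0.07947683911946794 [120.824 120.699] [414.994 409.423] [151.154 241.345]
base z 18.294781997839593
cover z nan
330 None 350 None 370 None 390 None 410 None 430 None 450 None 470 None 490 None 510 None 530 None 550 None
  return _methods._mean(a, axis=axis, dtype=dtype,
  ret = ret.dtype.type(ret / rcount)
```

```bash
python3 -m creep '[[0.0,[0,0,0.03],[0,0,0]],[0.0,[0,0,0.055],[0,0,0]],[0.0,[0,0,0.072],[0,0,0]],[0.0,[0,0,0.0795],[0,0,0]],[0.0,[0,0,0.0795],[0,0,0]],[0.0,[0,0,0.0795],[0,0,0]],[0.0,[0.006,0,0.0795],[0,0,0]],[0.0,[0.012,0,0.0795],[0,0,0]],[0.0,[0.018,0,0.0795],[0,0,0]],[0.0,[0.024,0,0.0795],[0,0,0]],[0.0,[0.03,0,0.0795],[0,0,0]],[0.0,[0.03,0,0.0795],[0,0,0]]]'
```

```text
time: 14.9
ee_pos: [414.0, 156.5, 42.4]
eef_rot: [-0.0, 0.69, 0.724, 0.0]
wrist_force: [-0.1, 0.4, -2.4]
gripper_width: 23.8
grasp_force: 40.0
```

```bash
python3 -m creep '[[0.0,[0.008,0,0],[0,0,0]],[0.0,[0.016,0,0],[0,0,0]],[0.0,[0.024,0,0],[0,0,0]],[0.0,[0.03,0,0],[0,0,0]],[0.0,[0.036,0,0],[0,0,0]],[0.0,[0.036,0,0],[0,0,0]],[0.0,[0.036,0,0.001],[0,0,0]],[0.0,[0.036,0,0.002],[0,0,0]],[0.0,[0.036,0,0.003],[0,0,0]],[0.0,[0.036,0,0.003],[0,0,0]]]' && python3 -c "
from h import *
s=arm.get_state();print(s['torque'],rot(s['eef_rot']).as_matrix())"
```

```text
time: 15.9
ee_pos: [412.5, 190.5, 39.3]
eef_rot: [0.0, 0.691, 0.723, -0.0]
wrist_force: [-1.5, -2.8, 3.1]
gripper_width: 23.8
grasp_force: 40.0
[-0.135  0.087  0.08 ] [[-0.045  0.999  0.   ]
 [ 0.999  0.045 -0.001]
 [-0.001  0.    -1.   ]]
```

```bash
python3 -m creep '[[0.0,[0,0,0.001],[0,0,0]],[0.0,[0,0,0.002],[0,0,0]],[0.0,[0,0,0.002],[0,0,0]]]' && python3 -m creep '[[0.0,[0,0.003,0],[0,0,0]],[0.0,[0,0.006,0],[0,0,0]],[0.0,[0,0.009,0],[0,0,0]],[0.0,[0,0.012,0],[0,0,0]],[0.0,[0,0.012,0],[0,0,0]]]' && python3 -c "
from h import *
s=arm.get_state();print(s['torque'],rot(s['eef_rot']).as_matrix())"
```

```text
time: 16.2
ee_pos: [412.7, 190.6, 37.3]
eef_rot: [0.0, 0.691, 0.723, -0.0]
wrist_force: [-0.2, -3.9, 3.6]
gripper_width: 23.9
grasp_force: 40.0
time: 16.7
ee_pos: [425.0, 192.3, 37.3]
eef_rot: [-0.0, 0.691, 0.723, 0.001]
wrist_force: [-0.7, 0.7, 1.1]
gripper_width: 23.6
grasp_force: 40.0
[0.457 0.259 0.123] [[-0.046  0.999  0.   ]
 [ 0.999  0.046  0.001]
 [ 0.001  0.001 -1.   ]]
```

```bash
cat > pitch.py <<'E'
from h import *
s=arm.get_state();c=imaging.camera("wrist");p=cloud(c,s);q=p.reshape(-1,3);e=s["ee_pos"]
d=q-np.array(e);y=d[:,1];lat=d[:,0]+0.045*y
m=(y>32)&(y<78)&(abs(lat)<7)&(d[:,2]>-25)&(d[:,2]<12)
z=np.polyfit(y[m],q[m,2],1)
m2=(y>32)&(y<78)&(abs(lat)<25)&(q[:,2]>np.polyval(z,y)-4)&(q[:,2]<np.polyval(z,y)+4)
# centreline by row bins
Y=[];X=[]
for a in range(32,78,4):
    t=m2&(y>=a)&(y<a+4)
    if t.sum()>10: Y.append(a+2);X.append((q[t,0].min()+q[t,0].max())/2)
k=np.polyfit(Y,X,1)
print("n",m.sum(),"pitch",np.degrees(np.arctan(z[0])).round(2),"top z at 0/50/130",np.polyval(z,[0,50,130]),"yaw deg",(90-np.degrees(np.arctan(k[0]))).round(2),"x at 130",np.polyval(k,130).round(1),"ee",e,"F",s["wrist_force"],"T",s["torque"],"g",s["grasp_force"],s["gripper_width"])
E
python3 pitch.py; python3 -m creep '[[0.0,[0,0,-0.001],[0,0,0]],[0.0,[0,0,-0.002],[0,0,0]],[0.0,[0,0,-0.002],[0,0,0]]]' 4 && python3 pitch.py && python3 -m creep '[[0.0,[0,0.003,0],[0,0,0]],[0.0,[0,0.006,0],[0,0,0]],[0.0,[0,0.009,0],[0,0,0]],[0.0,[0,0.012,0],[0,0,0]],[0.0,[0,0.012,0],[0,0,0]]]' && python3 pitch.py
```

```text
n 4150 pitch 1.01 top z at 0/50/130 [36.195 37.075 38.483] yaw deg 92.79 x at 130 418.0 ee [424.963 192.322  37.268] F [-0.694  0.712  1.145] T [0.457 0.259 0.123] g 40.005932450294495 23.603226687280127
time: 17.05
ee_pos: [424.5, 191.1, 39.2]
eef_rot: [0.0, 0.691, 0.723, -0.0]
wrist_force: [-0.1, 0.1, -1.3]
gripper_width: 23.7
grasp_force: 4.0
n 4101 pitch 0.08 top z at 0/50/130 [38.095 38.167 38.283] yaw deg 92.63 x at 130 418.0 ee [424.544 191.106  39.23 ] F [-0.054  0.065 -1.257] T [-0.106 -0.086 -0.023] g 3.999779596924782 23.72682541810907
time: 17.6
ee_pos: [437.1, 192.2, 39.3]
eef_rot: [0.0, 0.691, 0.723, 0.0]
wrist_force: [-0.4, -0.2, -1.5]
gripper_width: 23.9
grasp_force: 4.0
n 4101 pitch 0.18 top z at 0/50/130 [38.036 38.191 38.44 ] yaw deg 92.6 x at 130 430.6 ee [437.069 192.198  39.252] F [-0.449 -0.175 -1.458] T [-0.042 -0.108 -0.01 ] g 4.000035300850868 23.897105352781754
```

Pitch measuring works and the tongue is riding on the rail. I'll keep sliding.

```bash
python3 -m creep '[[0.0,[0,0.003,0],[0,0,0]],[0.0,[0,0.006,0],[0,0,0]],[0.0,[0,0.009,0],[0,0,0]],[0.0,[0,0.012,0],[0,0,0]],[0.0,[0,0.012,0],[0,0,0]]]' && python3 pitch.py
```

```text
time: 18.15
ee_pos: [449.0, 192.7, 39.3]
eef_rot: [0.0, 0.691, 0.723, 0.0]
wrist_force: [0.3, -0.6, -1.4]
gripper_width: 23.5
grasp_force: 4.0
n 4103 pitch 0.15 top z at 0/50/130 [38.054 38.184 38.391] yaw deg 92.64 x at 130 442.5 ee [449.025 192.712  39.26 ] F [ 0.309 -0.643 -1.437] T [-0.055 -0.21  -0.019] g 4.000411927700043 23.53734205315568
```

```bash
python3 -m creep '[[0.0,[0,0.003,0],[0,0,0]],[0.0,[0,0.006,0],[0,0,0]],[0.0,[0,0.009,0],[0,0,0]],[0.0,[0,0.009,0],[0,0,0]]]' && python3 pitch.py
```

```text
time: 18.6
ee_pos: [458.0, 193.1, 39.3]
eef_rot: [0.0, 0.691, 0.723, 0.0]
wrist_force: [0.2, 0.4, -3.1]
gripper_width: 23.9
grasp_force: 4.0
n 4102 pitch 0.16 top z at 0/50/130 [38.037 38.179 38.406] yaw deg 92.62 x at 130 451.5 ee [458.032 193.137  39.277] F [ 0.151  0.383 -3.083] T [-0.038 -0.227 -0.032] g 4.000007808208466 23.888415763024415
```

```bash
python3 -m creep '[[0.0,[0,0,0],[0,-1,0]],[0.0,[0,0,0],[0,-2,0]],[0.0,[0,0,0],[0,-2,0]]]' 3 && python3 pitch.py
```

```text
time: 18.95
ee_pos: [457.3, 194.0, 39.4]
eef_rot: [0.013, 0.69, 0.723, -0.012]
wrist_force: [0.6, 0.5, -1.9]
gripper_width: 23.9
grasp_force: 3.0
n 4196 pitch 0.18 top z at 0/50/130 [38.002 38.159 38.411] yaw deg 92.6 x at 130 450.7 ee [457.257 193.978  39.431] F [ 0.615  0.497 -1.896] T [ 0.066 -0.187 -0.001] g 3.000275529921055 23.899427282118875
```

```bash
python3 -m creep '[[0.0,[0,0.003,0],[0,-0.3,0]],[0.0,[0,0.006,0],[0,-0.6,0]],[0.0,[0,0.009,0],[0,-0.9,0]],[0.0,[0,0.012,0],[0,-1.2,0]],[0.0,[0,0.012,0],[0,-1.2,0]]]' && python3 pitch.py
```

```text
time: 19.5
ee_pos: [470.0, 193.8, 39.3]
eef_rot: [0.02, 0.691, 0.723, -0.019]
wrist_force: [-0.4, -0.3, -1.3]
gripper_width: 24.3
grasp_force: 3.0
n 4231 pitch 0.33 top z at 0/50/130 [37.674 37.963 38.425] yaw deg 93.62 x at 130 461.2 ee [469.969 193.801  39.256] F [-0.398 -0.334 -1.251] T [ 0.103 -0.103  0.052] g 2.9692906513810158 24.310935520874956
```

```bash
python3 -m creep '[[0.0,[0,0.003,0],[0,-0.3,0]],[0.0,[0,0.006,0],[0,-0.6,0]],[0.0,[0,0.009,0],[0,-0.9,0]],[0.0,[0,0.012,0],[0,-1.2,0]],[0.0,[0,0.012,0],[0,-1.2,0]]]' && python3 pitch.py
```

```text
time: 20.05
ee_pos: [481.9, 194.4, 39.3]
eef_rot: [0.028, 0.69, 0.722, -0.026]
wrist_force: [-0.1, 0.1, -1.0]
gripper_width: 24.1
grasp_force: 3.0
n 4266 pitch 0.31 top z at 0/50/130 [37.593 37.863 38.294] yaw deg 94.25 x at 130 471.7 ee [481.938 194.435  39.302] F [-0.052  0.052 -1.021] T [ 0.132 -0.093  0.023] g 2.9553552344441414 24.131255921704167
```

```bash
python3 -m creep '[[0.0,[0,0.003,0],[0,-0.3,0]],[0.0,[0,0.006,0],[0,-0.6,0]],[0.0,[0,0.009,0],[0,-0.9,0]],[0.0,[0,0.012,0],[0,-1.2,0]],[0.0,[0,0.012,0],[0,-1.2,0]]]' 5 && python3 pitch.py
```

```text
time: 20.6
ee_pos: [493.9, 195.0, 39.3]
eef_rot: [0.036, 0.69, 0.722, -0.034]
wrist_force: [-0.5, 0.5, -1.5]
gripper_width: 24.5
grasp_force: 4.9
n 4310 pitch 0.4 top z at 0/50/130 [37.461 37.809 38.365] yaw deg 94.45 x at 130 483.3 ee [493.903 194.982  39.288] F [-0.48   0.487 -1.474] T [ 0.206 -0.022  0.033] g 4.939978793263435 24.535688567274665
```

```bash
python3 -m creep '[[0.0,[0,0.003,0],[0,-0.3,0]],[0.0,[0,0.006,0],[0,-0.6,0]],[0.0,[0,0.009,0],[0,-0.9,0]],[0.0,[0,0.009,0],[0,-0.9,0]]]' && python3 pitch.py
```

```text
time: 21.05
ee_pos: [502.9, 195.4, 39.3]
eef_rot: [0.041, 0.69, 0.722, -0.039]
wrist_force: [-0.3, 0.4, -0.2]
gripper_width: 23.9
grasp_force: 4.9
n 4352 pitch 0.44 top z at 0/50/130 [37.4   37.78  38.388] yaw deg 94.46 x at 130 492.3 ee [502.903 195.358  39.316] F [-0.335  0.358 -0.181] T [ 0.217 -0.018  0.033] g 4.942912682890892 23.943731872528726
```

```bash
python3 -m creep '[[0.0,[0,-0.006,0],[0,0,0]],[0.0,[0,-0.012,0],[0,0,0]],[0.0,[0,-0.018,0],[0,0,0]],[0.0,[0,-0.024,0],[0,0,0]],[0.0,[0,-0.03,0],[0,0,0]],[0.0,[0,-0.036,0],[0,0,0]],[0.0,[0,-0.036,0],[0,-0.5,0]]]' 6 && python3 pitch.py && python3 -m creep '[[0.0,[0,-0.003,0],[0,-0.3,0]],[0.0,[0,-0.006,0],[0,-0.6,0]],[0.0,[0,-0.009,0],[0,-0.9,0]],[0.0,[0,-0.012,0],[0,-1.2,0]],[0.0,[0,-0.012,0],[0,-1.2,0]]]' && python3 pitch.py
```

```text
time: 21.8
ee_pos: [465.2, 193.1, 39.2]
eef_rot: [0.044, 0.689, 0.722, -0.043]
wrist_force: [-0.9, -0.6, -1.4]
gripper_width: 24.2
grasp_force: 6.0
n 4380 pitch 0.52 top z at 0/50/130 [37.215 37.673 38.405] yaw deg 92.67 x at 130 458.4 ee [465.16  193.096  39.188] F [-0.874 -0.633 -1.432] T [0.168 0.137 0.102] g 6.003113463521004 24.20507483805922
time: 22.35
ee_pos: [453.8, 193.2, 39.2]
eef_rot: [0.052, 0.689, 0.721, -0.05]
wrist_force: [-0.4, -0.7, -0.1]
gripper_width: 24.1
grasp_force: 6.0
n 4416 pitch 0.52 top z at 0/50/130 [37.21  37.667 38.399] yaw deg 92.18 x at 130 448.1 ee [453.794 193.193  39.218] F [-0.372 -0.696 -0.073] T [ 0.285 -0.209 -0.02 ] g 5.992024540901184 24.137411998571412
```

```bash
python3 -m creep '[[0.0,[0,-0.003,0],[0,-0.3,0]],[0.0,[0,-0.006,0],[0,-0.6,0]],[0.0,[0,-0.009,0],[0,-0.9,0]],[0.0,[0,-0.009,0],[0,-0.9,0]]]' && python3 pitch.py
```

```text
time: 22.8
ee_pos: [444.3, 192.7, 39.1]
eef_rot: [0.057, 0.688, 0.721, -0.055]
wrist_force: [-0.8, 0.1, -2.2]
gripper_width: 23.8
grasp_force: 6.0
n 4353 pitch -2.16 top z at 0/50/130 [36.882 34.999 31.987] yaw deg 92.72 x at 130 437.5 ee [444.318 192.675  39.053] F [-0.772  0.081 -2.171] T [ 0.258 -0.006  0.037] g 6.000093966722488 23.805669263746505
```

The tongue dropped: pitch is -2.2° and the tail sank about 6 mm. Next I'll lower the grip end and release it.

```bash
python3 -m creep '[[0.0,[0.0003,0,0.002],[0,0,0]],[0.0,[0.0006,0,0.004],[0,0,0]],[0.0,[0.0011,0,0.006],[0,0,0]],[0.0,[0.0012,0,0.0075],[0,0,0]],[0.0,[0.0012,0,0.0075],[0,0,0]]]' 6 && python3 pitch.py
```

```text
time: 23.35
ee_pos: [445.3, 192.4, 31.8]
eef_rot: [0.058, 0.689, 0.721, -0.055]
wrist_force: [-2.2, -1.1, 3.1]
gripper_width: 24.1
grasp_force: 6.0
n 4467 pitch -0.02 top z at 0/50/130 [30.429 30.414 30.391] yaw deg 92.69 x at 130 438.6 ee [445.276 192.419  31.779] F [-2.173 -1.056  3.097] T [-0.14   0.2   -0.023] g 6.000243499875069 24.12865442512543
```

```bash
python3 -m creep '[[0.03,[0,0,0],[0,0,0]],[0.04,[0,0,0],[0,0,0]],[0.05,[0,0,0],[0,0,0]],[0.05,[0,0,0],[0,0,0]],[0.05,[-0.003,0,-0.02],[0,0,0]],[0.06,[-0.008,0,-0.05],[0,0,0]],[0.06,[-0.014,0,-0.09],[0,0,0]],[0.06,[-0.022,0,-0.14],[0,4,0]],[0.06,[-0.035,0,-0.2],[0,9,0]],[0.06,[-0.045,0,-0.25],[0,9,0]],[0.06,[-0.045,0,-0.25],[0,9,0]],[0.06,[-0.045,0,-0.25],[0,9,0]]]' && python3 look.py w5 length_stop stop_grip stop_tail jig_mouth && python3 - <<'E'
from h import *
q=np.load("w5.npz")["p"].reshape(-1,3)
d=q-np.array([445.3,192.4,0]);y=d[:,1];lat=d[:,0]+.045*y
m=(y>32)&(y<78)&(abs(lat)<7)&(q[:,2]>24)&(q[:,2]<45);z=np.polyfit(y[m],q[m,2],1);print("arm z",np.polyval(z,[0,80]))
m2=(y>32)&(y<78)&(abs(lat)<25)&(q[:,2]>25)&(q[:,2]<36);Y=range(34,78,4)
X=[(q[m2&(abs(y-a)<2),0].min()+q[m2&(abs(y-a)<2),0].max())/2 for a in Y];print("yaw",90-np.degrees(np.arctan(np.polyfit(Y,X,1)[0])))
m=(abs(lat)<20)&(abs(y)<45)&(q[:,2]>48);print("grip top",np.median(q[m,2]),"y",np.percentile(q[m,1],[1,99]))
E
```

```text
time: 24.6
ee_pos: [447.1, 187.8, 287.6]
eef_rot: [0.002, 0.691, 0.723, 0.001]
wrist_force: [0.1, -0.2, 0.2]
gripper_width: 59.8
grasp_force: 0.0
q [ 0.578  0.303 -1.212  1.877  0.313  1.17  -0.699] ee [447.053 187.765 287.632]
[[-0.044  0.999  0.005]
 [ 0.999  0.044 -0.002]
 [-0.002  0.005 -1.   ]]
length_stop sil 0.68 2417 [443.274 215.682  31.843] ((444.2706298828125, 211.2298583984375), (27.59608268737793, 126.32304382324219), 1.1188089847564697) [[429.0, 274.0], [432.0, 148.0], [459.0, 148.0], [457.0, 275.0]] px [313.807 178.245]
length_stop [448.8 241.7   6.4] 0.77
stop_grip sil 0.86 2227 [443.3   216.361  32.631] ((444.706787109375, 215.32830810546875), (24.606496810913086, 117.8717269897461), 2.011749029159546) [[430.0, 274.0], [434.0, 156.0], [459.0, 157.0], [455.0, 275.0]] px [313.868 178.125]
stop_grip [442.2 195.   37.8] 0.93
stop_tail sil 0.59 2255 [443.476 215.601  43.635] ((443.5806884765625, 215.28721618652344), (23.145069122314453, 117.81818389892578), 2.557208776473999) [[429.0, 274.0], [435.0, 156.0], [458.0, 157.0], [453.0, 275.0]] px [313.996 178.792]
jig_mouth sil 0.96 51621 [459.774 282.776  46.649] ((457.10595703125, 270.370361328125), (320.38934326171875, 209.50137329101562), 2.4898035526275635) [[293.0, 368.0], [302.0, 159.0], [622.0, 173.0], [613.0, 382.0]] px [328.486 115.924]
jig_mouth [456.9 276.2  14.9] 0.87
jig_mouth [460.9 278.1   0.5] 0.21
arm z [30.438 30.413]
yaw 92.44586171801555
grip top 385.5014168963262 y [180.709 219.331]
```

View pics/w5.png

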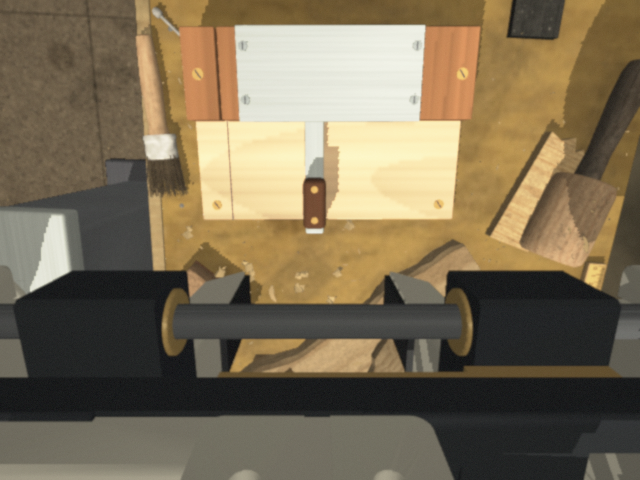

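The stop lies square in the jig, tail under the cover at (315,121), with its end just past the base's edge at (315,232). The arm is level at 30 mm, which means flat on the base.

```bash
python3 -c "
from h import *
print(job_done())"
```

```text
the job is handed in; nothing more can be done
None
```

The stop's tongue is in the notch, the arm lies flat on the base and square to the fence, and the gripper has let go and is clear; I handed the job in, but the call returned no verdict.

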